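# Index the watch inspection carousel one station on

## Robot

A 6-joint arm with a two-finger parallel gripper is mounted at the origin on a cart in front of the work surface, level with it; the furniture and walls round the work are solid. World frame = base frame: x ahead of the robot, y to its left, z up, the work surface at z = 0. Lengths are in m, angles in rad, forces in N, time in s.
With the tool pointing down it reaches from about 0.35 to 0.775 m from the base axis. Payload 7.3 kg.
Tool frame: the origin (TCP) lies on the mounting face of the last link; the fingertips stand 178 mm ahead of it and the grasp point (between the pads) lies 159 mm ahead of it (robot.grip_depth is the distance from the TCP to the grasp point, in m); z points along the fingers, y is the line along which they close (so a half turn about z gives the same grasp; the last joint's range is limited). The gripper opens to 92 mm and grips with 3 to 60 N. Pads are 19 mm wide; open, the fingers measure 130 mm over their backs; the gripper's body (75 mm by 190 mm) begins 47 mm behind the grasp point.
Start: joints at [-1.313, 0.342, 1.524, -0, 1.275, -0.146], TCP at [0.206, -0.483, 0.405] pointing down, gripper open.
Joint ranges: [-2.53, 2.53], [-0.77, 2.02], [0.04, 2.7], [-1, 4.14], [0.28, 2.66], [-3.11, 3.11]. Speed limits (rad/s): [2.57, 2.57, 3.14, 3.14, 3.14, 3.14].

## Interface

Orientations are given as [roll, pitch, yaw] about the fixed x, y, z axes, in that order (R = Rz(yaw) Ry(pitch) Rx(roll)).
In Python, from cell import observe, cams, robot, models gives the robot as it stands.
- The arm moves only by the shell command python3 -m jog 'ROWS' [FORCE]. ROWS is JSON, a list of rows, each a list of 3 entries, a list of its own where there are three numbers: the shift along the tool's x, y, z each as a share of 0.4 m, from -1 to 1, then the turn about the tool's z as a share of pi rad, from -1 to 1, then the closure, from 0 (fully open) to 1 (shut). In form: [[[x, y, z], turn, jaw], ...]. A call has 1 to 12 rows; each row is the pose to reach, as a shift and turn from the pose commanded when the call began, along the tool's axes at that moment, turning the shorter way round; what a row does not reach only later rows make up. A row lasts 1/8 s, in which the tool goes at most 62.5 mm and 10.7 degrees, less where a joint would pass 70% of its speed; a pose out of reach is approached as far as the arm can. A call with a number of a shift or a turn outside -1 to 1 is refused whole. A call with a gripper value outside its range is refused whole. The fingers move at their own pace and stop on an object; FORCE is the grip in N (left out, the last holds). Time passes only in rows, so rows that repeat a pose let the fingers close. It gives the time, the measured TCP pose, the force, the opening and the grip force at its end, in the units of the state.
- observe(): the state, without advancing time (a new reading comes with each control period).
- cams.read_camera(name): name is "side" or "top"; returns the picture (384x512x3 uint8, red, green, blue); there is no depth.
- cams.camera_model(name): a dict with "camera_matrix" (3x3 intrinsics, pixels), "k1" (the pictures are not rectified: a ray, as slopes to the right and down, at radius r is drawn at 1 + k1 r^2 times it, then the intrinsics apply), "pose" (4x4, takes a point from camera to world coordinates). Camera axes: x right, y down, z forward; pixel columns grow to the right and rows downward; lengths in m; the calibration is good to about 2 mm. A picture is of the moment at which its call begins. camera_model takes no time and is no camera call.
- robot.hand_in(): hands the job in; it is judged then, once.
Trained networks look in the newest picture that a camera, given by its name, has taken for a name from the list of things; names that differ only in an ending like _2 or _b are one class to them, and where a whole thing is asked for, a point or a joint stands for the part that bears it (a point fixed in the world has none). Each returns a list of dicts, best first, with "confidence" (0 to 1); they miss things now and then, are a little off and sometimes report something else, mostly with a low value. They report only what shows in the picture. A call takes as long as a camera call.
- models.find_in(target, camera): "position" ([x, y, z] in m, in world coordinates, good to about 4 mm: the middle of the surface that is visible of it).
- models.pinpoint(target, camera): "position" ([x, y, z] in m, in world coordinates, good to about 4 mm: a listed point, or the origin of a listed thing).
The state is a dict: "time": time; "qpos": joint angles; "qvel": joint speeds; "joint_efforts": joint torques, N m; "tool_pos": TCP position; "tool_rot": TCP orientation; "contact_force": force on the tool from outside, world axes, zero at the start; "torque": the same for the moment, N m; "opening": finger opening in m; "grip_force": force on a finger pad.
Only numpy, scipy, OpenCV 4.12 (cv2) and the standard library are available. Lean on these libraries where they do the work, as an engineer would, in place of code of your own. Each camera call takes 0.05 s, during which the arm holds its last target. There are 200 camera calls.

## Task

The movement under the loupe has been checked: index the round carousel one station counter-clockwise (seen from above) to bring the next one under it. With a fingertip press the red spring plunger fully down to free the table, swing the table round to the very next hole with the plunger, not running past it, and let the plunger spring fully up into that hole so that the table is locked; then move clear. Only press and push, never pull the plunger up; do not touch or unseat the watch movements, and leave the loupe and the tools on the bench alone.

Things in the scene. Friction and masses are not known exactly. Their poses are not given: they have to be found in the camera images.
- carousel: Hand-indexed carousel, fixed: grey round base 216 mm across, top face 26 mm above the bench. Origin: centre of its underside, on the turning axis; z up, x towards the hole where the plunger starts. A 5 mm slot of radius 88 mm runs round the top face, with six steel-bushed index holes in it, 60 degrees apart. At -150 degrees from x a post 130 mm from the axis carries the loupe.
- table (a joint): Angle of the aluminium table (152 mm across, top 36 mm above the bench) on the base, rad: 0 at the start hole, grows counter-clockwise seen from above; next hole at +1.047. No end stops; turns easily (0.03 N m of friction). A dark arm on its rim carries the plunger. With the plunger up in a hole the table is locked but for 0.02 rad of play.
- plunger (a joint): How far the plunger is pressed straight down, m: 0 up, 0.009 at its stop; return spring 650 N/m (6 N at the stop). Up in a hole, its collar locks the table; pressed 6 mm or more, the collar is below the slot and the table swings freely. Let go between holes it rides under the slot, 5.7 mm down, and springs up by itself at a hole; let go within 2 mm of a hole it centres itself.
- plunger_top (a point): Centre of the flat top of the red plunger cap, 28 mm across, 7.5 mm thick; 71.5 mm above the bench when up, 62.5 mm when pressed to the stop. It goes round with the table, 88 mm from the axis. A fingertip that holds the cap down has grip enough on it to drag the table round. Under the cap, up to 55 mm above the bench, stands its 20 mm wide steel guide.
- next_hole (a point): Mouth of the index hole to which the plunger must go, in the top face of the base, 26 mm above the bench, 88 mm from the axis and 60 degrees counter-clockwise of the start hole. The plunger cap must end straight above it.
- loupe: Black eye loupe, 36 mm across and 30 mm high, held in a clip ring on the bent rod of the carousel's post, 50 mm from the axis; it hangs from 70 to 100 mm above the bench, at -150 degrees from the carousel's x. Origin: centre of its underside.
- table_hub (a point): Centre of the turning table, on the axis, at the height of its top face (36 mm above the bench); turns with the table: z up, x along the arm to the plunger.
- blower: Red rubber dust blower standing on the bench, 61 mm across, 104 mm high, loose. Origin: centre of its foot.
- oil_pot: Small black oil pot with a red lid, 28 mm across, 20 mm high, loose. Origin: centre of its foot.
- gauge: Yellow moulded setting gauge lying on the bench, 64 by 32 mm, 9 mm high, loose. Origin: middle of its underside; long axis y.
- movement_a: Watch movement, black disc 37 mm across and 6 mm high, loose in a nest of the turning table between three brass pins 5 mm high, 50 mm from the axis at 30 degrees from the arm. Origin: centre of its underside, 36 mm above the bench.
- movement_b: Watch movement, black disc 37 mm across and 6 mm high, loose in a nest of the turning table between three brass pins 5 mm high, 50 mm from the axis at 90 degrees from the arm. Origin: centre of its underside, 36 mm above the bench.
- movement_c: Watch movement, black disc 37 mm across and 6 mm high, loose in a nest of the turning table between three brass pins 5 mm high, 50 mm from the axis at 150 degrees from the arm. Origin: centre of its underside, 36 mm above the bench.
- movement_d: Watch movement, black disc 37 mm across and 6 mm high, loose in a nest of the turning table between three brass pins 5 mm high, 50 mm from the axis at 210 degrees from the arm. Origin: centre of its underside, 36 mm above the bench.
- movement_e: Watch movement, black disc 37 mm across and 6 mm high, loose in a nest of the turning table between three brass pins 5 mm high, 50 mm from the axis at 270 degrees from the arm. Origin: centre of its underside, 36 mm above the bench.
- movement_f: Watch movement, black disc 37 mm across and 6 mm high, loose in a nest of the turning table between three brass pins 5 mm high, 50 mm from the axis at 330 degrees from the arm. Origin: centre of its underside, 36 mm above the bench.

How it is judged:
By the outcome, as a careful person would: the job done as asked, in the order asked, and still so for the second after the job is handed in, with the robot touching nothing.
It also fails if it takes over 35 s, if anything falls off the work surface, if the arm or the gripper's body presses on something with over 40 N, if the wrist force passes 120 N, or if a joint passes its speed limit or range.

## Working session

There is one attempt and no reset: what is moved stays moved. The work goes in short steps, Python scripts to look and compute and a shell command to move; the robot and the scene stay as the last step left them, time stands still between calls to the robot, and variables do not carry over. Pictures are saved under pics/ and viewed, at most 10 in all, crops included, and the job is handed in when it is done.

```bash
mkdir -p pics; python3 - <<'E'
from cell import observe,cams,robot,models
import cv2
for c in("top","side"):
    im=cams.read_camera(c); cv2.imwrite(f"pics/{c}0.png",im[:,:,::-1])
    for t in("plunger_top","next_hole","table_hub","carousel","loupe"):
        r=models.pinpoint(t,c)
        print(c,t,[([round(float(v),4) for v in d["position"]],round(d["confidence"],2)) for d in r[:2]])
s=observe();print(s["time"],s["tool_pos"],s["tool_rot"],s["contact_force"])
E
```

```text
top plunger_top [([0.4769, 0.239, 0.0694], 0.66)]
top next_hole [([0.475, 0.1515, 0.0244], 0.91)]
top table_hub [([0.5446, 0.1899, 0.0381], 0.85)]
top carousel [([0.5466, 0.1887, -0.0014], 0.58)]
top loupe [([0.5956, 0.1893, 0.0746], 0.74), ([0.4705, 0.1548, 0.0251], 0.16)]
side plunger_top [([0.4782, 0.2383, 0.0691], 0.48)]
side next_hole [([0.4702, 0.1546, 0.0275], 0.82)]
side table_hub [([0.55, 0.1884, 0.0388], 0.87), ([0.568, 0.1433, 0.0342], 0.33)]
side carousel [([0.5478, 0.1885, -0.0039], 0.79)]
side loupe [([0.5962, 0.1813, 0.0702], 0.63)]
0.6 [ 0.20628883 -0.48276819  0.40471955] [3.14156160e+00 2.13050182e-07 4.03810290e-01] [-0.5875591  -0.10564411  0.47020974]
```

View pics/top0.png

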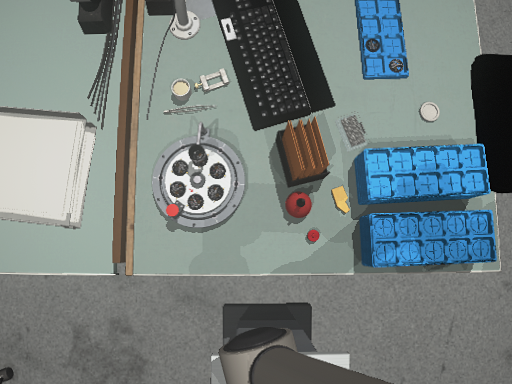

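View pics/side0.png

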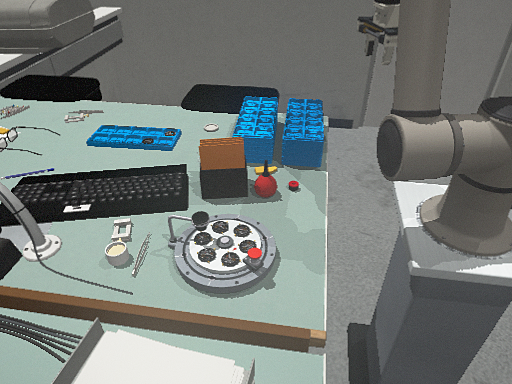

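The top view shows the carousel at about (198,180), the red cap at (172,211) and the loupe at about (198,152), on the far side. The blower is at (298,203). The side view agrees, with the cap at (255,254). The networks put the axis at about (0.547, 0.189) and the start angle at about 145°. I'll move partway with the fingers shut and refine the geometry at the same time.

```bash
python3 -m jog '[[[0.72,-0.325,0],0.1285,1],[[0.72,-0.325,0],0.1285,1],[[0.72,-0.325,0],0.1285,1],[[0.72,-0.325,0],0.1285,1],[[0.72,-0.325,0],0.1285,1],[[0.72,-0.325,0],0.1285,1],[[0.72,-0.325,0],0.1285,1]]' 20
cat > h.py <<'E'
import numpy as np,cv2
from cell import observe,cams,robot,models
def ray(c,px):
    m=cams.camera_model(c);K=np.array(m["camera_matrix"]);P=np.array(m["pose"])
    d=cv2.undistortPoints(np.array([[px]],float),K,np.array([m["k1"],0,0,0.]))[0,0]
    return P[:3,3],P[:3,:3]@np.array([d[0],d[1],1])
def at(c,px,z):
    o,d=ray(c,px);return (o+d*(z-o[2])/d[2])
def red(c,box,im):
    x0,y0,x1,y1=box;h=im[y0:y1,x0:x1].astype(int)
    m=(h[...,0]>130)&(h[...,1]<80)&(h[...,2]<80)
    ys,xs=np.nonzero(m);return (xs.mean()+x0,ys.mean()+y0),len(xs),(xs.min()+x0,xs.max()+x0,ys.min()+y0,ys.max()+y0)
E
python3 - <<'E'
from h import *
for c,f,b in(("top","top0",(155,195,190,228)),("side","side0",(235,235,275,275))):
    im=cv2.imread(f"pics/{f}.png")[:,:,::-1]
    p,n,bb=red(c,b,im);print(c,p,n,bb,at(c,p,.0695).round(4),at(c,p,.0715).round(4))
R={}
for t in("plunger_top","next_hole","table_hub","carousel","loupe"):
    for c in("top","side"):
        cams.read_camera(c)
        r=models.pinpoint(t,c)
        print(t,c,[(np.round(d["position"],4).tolist(),round(d["confidence"],2)) for d in r[:1]])
s=observe();print(s["time"],s["tool_pos"],s["tool_rot"])
E
```

```text
time: 1.48
tool_pos: [0.4203, -0.2497, 0.4047]
tool_rot: [3.141, 0.0, 0.002]
contact_force: [0.0, -0.8, 0.1]
opening: 0.0264
grip_force: 0.0
top (np.float64(173.0), np.float64(211.33333333333334)) 3 (np.int64(168), np.int64(176), np.int64(205), np.int64(215)) [0.4728 0.2373 0.0695] [0.4726 0.2369 0.0715]
side (np.float64(254.22988505747128), np.float64(252.2528735632184)) 87 (np.int64(235), np.int64(260), np.int64(247), np.int64(257)) [0.4754 0.2377 0.0695] [0.4751 0.2396 0.0715]
plunger_top top []
plunger_top side [([0.528, 0.2313, 0.0356], 0.51)]
next_hole top [([0.4721, 0.1547, 0.0249], 0.84)]
next_hole side [([0.4696, 0.1513, 0.025], 0.59)]
table_hub top [([0.547, 0.1897, 0.0365], 0.8)]
table_hub side [([0.5514, 0.1886, 0.0354], 0.67)]
carousel top [([0.5485, 0.1891, -0.001], 0.68)]
carousel side [([0.5502, 0.191, 0.0006], 0.85)]
loupe top [([0.5994, 0.1864, 0.0696], 0.67)]
loupe side [([0.5983, 0.1837, 0.0718], 0.58)]
2.475 [ 0.42009005 -0.25001883  0.40472689] [ 3.14149120e+00 -4.03451162e-05  2.30795077e-04]
```

```bash
python3 -m jog '[[[0.142,-1,0],0,1],[[0.142,-1,0],0,1],[[0.142,-1,0],0,1],[[0.142,-1,0],0,1],[[0.142,-1,0],0,1],[[0.142,-1,0],0,1],[[0.142,-1,0],0,1],[[0.142,-1,0],0,1]]'
python3 -m jog '[[[0,-0.223,0],0,1],[[0,-0.223,0],0,1],[[0,-0.223,0.36],0,1],[[0,-0.223,0.36],0,1],[[0,-0.223,0.36],0,1],[[0,-0.223,0.36],0,1]]'
python3 - <<'E'
from h import *
for c in("top","side"):
    cv2.imwrite(f"pics/{c}1.png",cams.read_camera(c)[:,:,::-1])
im=cv2.imread("pics/side1.png")[190:310,170:320]
im2=cv2.imread("pics/top1.png")[130:240,130:270]
cv2.imwrite("pics/c1.png",np.vstack([cv2.resize(im,(600,300),interpolation=2)[:,:600],cv2.resize(im2,(600,300),interpolation=2)]))
s=observe();print(s["time"],s["tool_pos"],s["tool_rot"],s["contact_force"],s["opening"])
E
```

```text
time: 3.48
tool_pos: [0.4767, 0.1518, 0.4045]
tool_rot: [-3.142, 0.0, 0.004]
contact_force: [-0.2, -0.7, -1.2]
opening: 0.0002
grip_force: 0.0
time: 4.22
tool_pos: [0.4767, 0.2379, 0.2593]
tool_rot: [3.14, 0.004, -0.001]
contact_force: [-0.7, -0.6, 0.7]
opening: 0.0005
grip_force: 0.0
4.325 [0.47749614 0.23849777 0.26168462] [-3.14134202e+00 -1.57436012e-03 -8.51362940e-04] [-0.38826947 -0.86625044  0.29303542] 0.000502221080973931
```

View pics/c1.png

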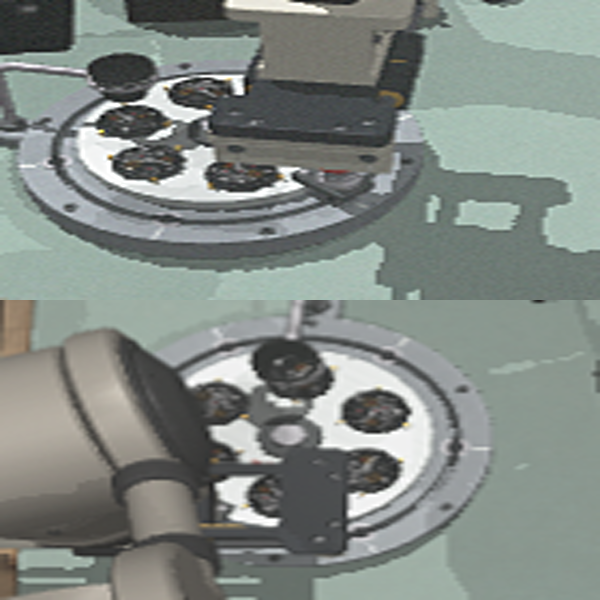

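The closed fingers are right above the cap; a red sliver shows under them at (340,172) in the crop. Next I'll press.

```bash
python3 -m jog '[[[0,0,0.025],0,1],[[0,0,0.038],0,1],[[0,0,0.046],0,1],[[0,0,0.0505],0,1],[[0,0,0.0505],0,1],[[0,0,0.0505],0,1]]'
python3 - <<'E'
from h import *
s=observe();print(s["time"],s["tool_pos"],s["contact_force"])
cx,cy,r=.549,.1893,.088
p0=np.array([cx+r*np.cos(np.radians(145.2)),cy+r*np.sin(np.radians(145.2))])
for a in range(5,61,5):
    t=np.radians(145.2+a);d=np.array([cx+r*np.cos(t),cy+r*np.sin(t)])-p0
    print(a,(d[0]/.4).round(4),(-d[1]/.4).round(4))
E
```

```text
time: 5.08
tool_pos: [0.4771, 0.2392, 0.2411]
tool_rot: [-3.141, -0.002, 0.0]
contact_force: [0.4, -0.5, 5.5]
opening: 0.0007
grip_force: 2.7
5.075 [0.47713953 0.23921025 0.2411293 ] [ 0.44786201 -0.48522375  5.5331821 ]
5 -0.0103 0.0162
10 -0.0191 0.0333
15 -0.0263 0.051
20 -0.032 0.0694
25 -0.0361 0.0881
30 -0.0386 0.1071
35 -0.0393 0.1263
40 -0.0384 0.1455
45 -0.0359 0.1645
50 -0.0317 0.1832
55 -0.0258 0.2015
60 -0.0184 0.2192
```

```bash
python3 -m jog '[[[0,0,0.002],0,1],[[0,0,0.003],0,1],[[-0.005,0.008,0.003],0,1],[[-0.0103,0.0162,0.003],0,1],[[-0.0147,0.0247,0.003],0,1],[[-0.0191,0.0333,0.003],0,1],[[-0.0263,0.051,0.003],0,1],[[-0.0263,0.051,0.003],0,1]]'
python3 - <<'E'
from h import *
im=cams.read_camera("side");cv2.imwrite("pics/side2.png",im[:,:,::-1])
cv2.imwrite("pics/c2.png",cv2.resize(im[190:310,165:325,::-1],(800,600),interpolation=2))
s=observe();print(s["time"],s["tool_pos"],s["contact_force"])
for c in("side","top"):
  cams.read_camera(c)
  for t in("plunger_top","movement_a","table"):
    try: print(c,t,[(np.round(d["position"],4).tolist(),round(d["confidence"],2)) for d in (models.pinpoint if t!="table" else models.find_in)(t,c)[:6]])
    except Exception as e: print(e)
E
```

```text
time: 6.08
tool_pos: [0.4666, 0.2187, 0.2405]
tool_rot: [-3.141, -0.002, -0.0]
contact_force: [-0.7, -0.2, 9.1]
opening: 0.0004
grip_force: 4.6
6.125 [0.4666554  0.21884075 0.24045697] [-0.14743138 -0.59744314  8.63448519]
side plunger_top []
side movement_a [([0.6008, 0.1995, 0.0352], 0.7), ([0.5167, 0.2284, 0.0347], 0.69), ([0.5345, 0.1372, 0.0341], 0.66), ([0.5646, 0.2341, 0.0316], 0.51)]
side table [([0.5554, 0.214, 0.0367], 0.82), ([0.5453, 0.1391, 0.0395], 0.68)]
top plunger_top []
top movement_a [([0.5808, 0.1484, 0.0383], 0.5), ([0.596, 0.1954, 0.035], 0.49), ([0.501, 0.1801, 0.0378], 0.45), ([0.5282, 0.1435, 0.038], 0.43)]
top table [([0.5594, 0.1743, 0.0365], 0.89)]
```

View pics/c2.png

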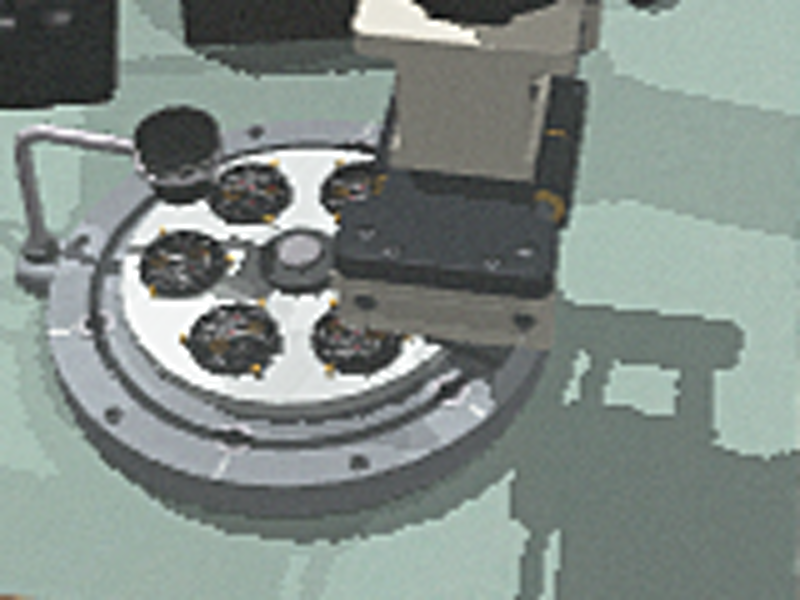

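The table is turning with the finger: the start hole is now uncovered at (450,388), and the movements have shifted by about 15°. I'll carry on along the arc to about 50°.

```bash
python3 -m jog '[[[-0.0057,0.0184,0],0,1],[[-0.0098,0.0371,0],0,1],[[-0.0123,0.0561,0],0,1],[[-0.013,0.0753,0],0,1],[[-0.0121,0.0945,0],0,1],[[-0.0096,0.1135,0],0,1],[[-0.0054,0.1322,0],0,1],[[-0.0054,0.1322,0],0,1]]'
python3 - <<'E'
from h import *
im=cams.read_camera("side");cv2.imwrite("pics/side3.png",im[:,:,::-1])
cv2.imwrite("pics/c3.png",cv2.resize(im[190:310,165:325,::-1],(800,600),interpolation=2))
s=observe();print(s["time"],s["tool_pos"],s["contact_force"])
for k in range(3):
 for c in("side","top"):
  cams.read_camera(c)
  r=[np.array(d["position"]) for d in models.pinpoint("movement_a",c) if d["confidence"]>.3]
  h=[np.round(d["position"],4) for d in models.pinpoint("table_hub",c)[:1]]
  print(c,h,[round(float(np.degrees(np.arctan2(p[1]-.1893,p[0]-.549))),1) for p in r])
E
```

```text
time: 7.52
tool_pos: [0.4647, 0.1657, 0.2404]
tool_rot: [-3.141, -0.003, -0.0]
contact_force: [-0.9, -0.7, 9.4]
opening: 0.0004
grip_force: 4.9
7.575 [0.46468008 0.16581931 0.24044522] [ 0.03635446 -0.01613964 10.34929021]
side [array([0.5501, 0.19  , 0.0394])] [107.2, -19.0, 166.3, 45.7, -73.1, -135.3]
top [array([0.5834, 0.2217, 0.0359])] [41.1, -21.7]
side [array([0.5505, 0.1889, 0.038 ])] [44.5, 166.4, 106.8, -16.4, -70.6, -133.9]
top [] [41.0, -16.4]
side [array([0.5523, 0.1865, 0.0406])] [-75.0, 43.9, 104.8, -15.5, 168.1]
top [] [-18.0, 39.8]
```

View pics/c3.png

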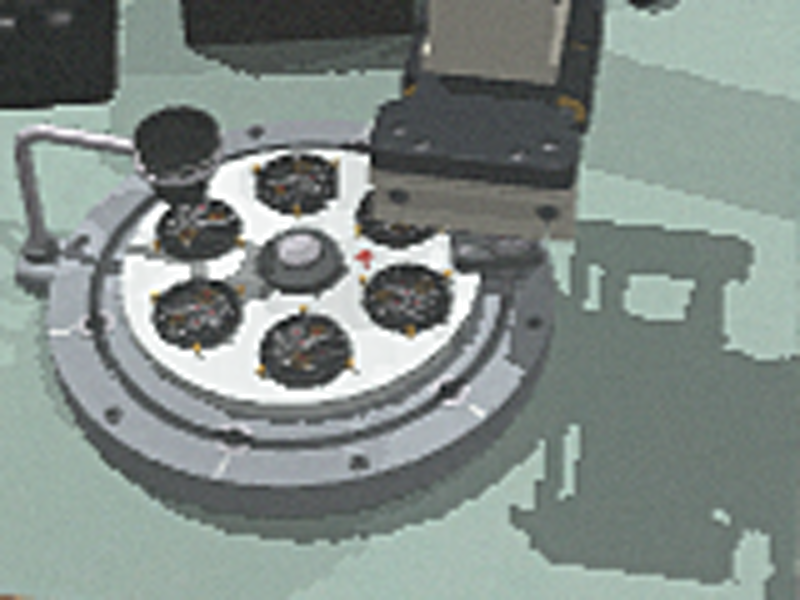

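The table is now at about 50°; the movements measure 9–10° short of the next station, which agrees with the arc travelled. I'll go to about 58.5°, then ease up to about 5 mm of press. If the plunger has popped into the hole the finger will feel about 3 N, and if it is riding under the slot about 0 N.

```bash
python3 -m jog '[[[0.003,0.0092,0],0,1],[[0.0059,0.0183,0],0,1],[[0.0084,0.0247,0],0,1],[[0.0108,0.0307,0],0,1],[[0.0108,0.0307,0],0,1],[[0.0108,0.0307,-0.007],0,1],[[0.0108,0.0307,-0.013],0,1],[[0.0108,0.0307,-0.013],0,1],[[0.0108,0.0307,-0.013],0,1]]'
python3 - <<'E'
from h import *
F=[]
for k in range(4):
 for c in("side",):
  cams.read_camera(c);F.append(observe()["contact_force"][2])
  r=[np.array(d["position"]) for d in models.pinpoint("movement_a",c) if d["confidence"]>.3]
  print(c,[round(float(np.degrees(np.arctan2(p[1]-.1893,p[0]-.549))%60),1) for p in r])
s=observe();print(s["time"],s["tool_pos"],np.round(F,2))
E
```

```text
time: 9.6
tool_pos: [0.4686, 0.1537, 0.2445]
tool_rot: [-3.142, -0.0, 0.0]
contact_force: [1.8, 0.4, 4.2]
opening: 0.0002
grip_force: 1.6
side [57.9, 57.0, 55.2, 25.0, 54.3, 54.2, 51.5]
side [56.0, 49.9, 54.8, 55.5, 55.9, 51.9]
side [56.5, 55.9, 53.3, 53.2, 5.0, 55.7, 54.6]
side [53.6, 59.9, 54.0, 54.9, 54.9, 53.9]
10.0 [0.46856406 0.15359531 0.24453247] [2.86 3.29 3.48 2.26]
```

It reads about 3 N, so the plunger has entered the hole. Now I'll lift straight up, slowly at first, then clear.

```bash
python3 -m jog '[[[0,0,-0.006],0,1],[[0,0,-0.012],0,1],[[0,0,-0.02],0,1],[[0,0,-0.03],0,1],[[0,0,-0.1],0,1],[[0,0,-0.35],0,1],[[0,0,-0.35],0,1],[[0,0,-0.35],0,1]]'
python3 -m jog '[[[-0.05,0.9,0],0,1],[[-0.05,0.9,0],0,1],[[-0.05,0.9,0],0,1],[[-0.05,0.9,0],0,1],[[-0.05,0.9,0],0,1],[[-0.05,0.9,0],0,1],[[-0.05,0.9,0],0,1],[[-0.05,0.9,0],0,1],[[-0.05,0.9,0],0,1]]'
python3 - <<'E'
from h import *
ims={c:cams.read_camera(c)[:,:,::-1] for c in("side","top")}
a=cv2.resize(ims["side"][190:310,165:325],(400,300),interpolation=2);b=cv2.resize(ims["top"][120:240,120:280],(400,300),interpolation=2)
cv2.imwrite("pics/c4.png",cv2.resize(np.hstack([a,b]),(800,300)))
for c in ims:
  for t in("plunger_top","next_hole"):
    print(c,t,[(np.round(d["position"],4).tolist(),round(d["confidence"],2)) for d in models.pinpoint(t,c)[:2]])
s=observe();print(s["time"],s["tool_pos"],s["contact_force"])
E
```

```text
time: 11.0
tool_pos: [0.4688, 0.1537, 0.3877]
tool_rot: [-3.141, -0.007, 0.0]
contact_force: [-0.2, 0.9, -0.2]
opening: 0.0003
grip_force: 0.0
time: 12.12
tool_pos: [0.4486, -0.2051, 0.3842]
tool_rot: [-3.141, 0.001, 0.002]
contact_force: [-0.3, 0.2, -0.3]
opening: 0.0005
grip_force: 0.0
side plunger_top [([0.4704, 0.1587, 0.0657], 0.65)]
side next_hole [([0.4682, 0.1534, 0.0254], 0.95)]
top plunger_top [([0.4672, 0.1541, 0.0667], 0.52)]
top next_hole [([0.4687, 0.1516, 0.0261], 0.84), ([0.5003, 0.1927, 0.0355], 0.39)]
12.425 [ 0.44862076 -0.20590626  0.38462965] [-0.22064122 -0.01243931  0.93694353]
```

View pics/c4.png

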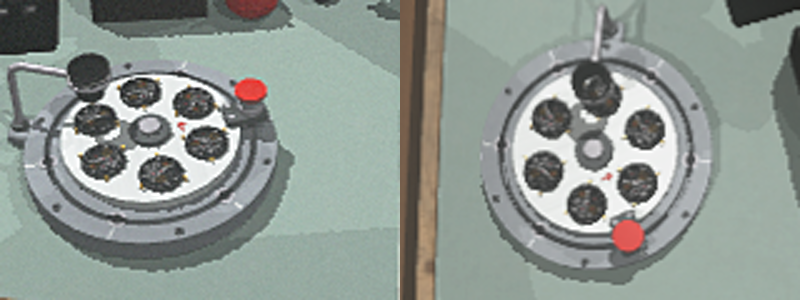

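The cap is at (250,90) in the side crop and (628,236) in the top crop, apparently over the next hole, and the movements are seated. I'll check its height by triangulating the red cap and comparing with the start pictures.

```bash
python3 - <<'E'
from h import *
def cen(im,box):
    x0,y0,x1,y1=box;h=im[y0:y1,x0:x1].astype(int)
    w=np.clip(h[...,0]-np.maximum(h[...,1],h[...,2])-50,0,None)*1.
    n,l,st,_=cv2.connectedComponentsWithStats((w>0).astype(np.uint8));k=1+st[1:,4].argmax();w*=l==k
    ys,xs=np.nonzero(w>0);return np.array([xs.mean()+x0,ys.mean()+y0]),len(xs)
def tri(S,T,sb,tb):
    (a,n1),(b,n2)=cen(S,sb),cen(T,tb);o1,d1=ray("side",a);o2,d2=ray("top",b)
    t=np.linalg.lstsq(np.c_[d1,-d2],o2-o1,rcond=None)[0];p,q=o1+d1*t[0],o2+d2*t[1]
    print(a.round(1),b.round(1),n1,n2,((p+q)/2).round(4),"gap",np.linalg.norm(p-q).round(4))
    for z in(.0645,.0695):print("  z",z,"side xy",at("side",a,z)[:2].round(4),"top",at("top",b,z)[:2].round(4))
rd=lambda f:cv2.imread(f"pics/{f}.png")[:,:,::-1]
tri(rd("side0"),rd("top0"),(235,240,275,270),(160,198,188,224))
for k in range(2):
    tri(cams.read_camera("side"),cams.read_camera("top"),(250,215,280,238),(190,195,220,230))
for k in range(3):
  for c in("side","top"):
    cams.read_camera(c);print(c,[np.round(d["position"],4).tolist() for d in models.pinpoint("plunger_top",c)[:1]])
E
```

```text
[254.3 252.4] [172.  209.7] 125 128 [0.4756 0.2394 0.0709] gap 0.0014
  z 0.0645 side xy [0.4759 0.2334] top [0.477  0.2407]
  z 0.0695 side xy [0.4751 0.2381] top [0.4765 0.2397]
[265.  225.4] [210.8 213.8] 97 132 [0.4665 0.1548 0.0668] gap 0.0018
  z 0.0645 side xy [0.4659 0.1523] top [0.4676 0.1551]
  z 0.0695 side xy [0.4652 0.1578] top [0.4672 0.1546]
[265.  225.4] [210.8 213.8] 97 132 [0.4665 0.1548 0.0668] gap 0.0018
  z 0.0645 side xy [0.4659 0.1523] top [0.4676 0.1551]
  z 0.0695 side xy [0.4652 0.1578] top [0.4672 0.1546]
side [[0.4679, 0.1577, 0.065]]
top [[0.4664, 0.1549, 0.0651]]
side [[0.4675, 0.1564, 0.0646]]
top [[0.4681, 0.152, 0.0641]]
side [[0.468, 0.1583, 0.065]]
top [[0.4654, 0.1544, 0.0672]]
```

The cap sits about 4 mm lower than at the start and about 57° round. So it is riding under the slot, roughly 3–4 mm short of the hole. I'll go back, press again and drag a little further.

```bash
python3 -m jog '[[[0.046,-0.9035,0],0,1],[[0.046,-0.9035,0],0,1],[[0.046,-0.9035,0],0,1],[[0.046,-0.9035,0],0,1],[[0.046,-0.9035,0],0,1],[[0.046,-0.9035,0],0,1],[[0.046,-0.9035,0],0,1],[[0.046,-0.9035,0.15],0,1],[[0.046,-0.9035,0.25],0,1],[[0.046,-0.9035,0.3095],0,1],[[0.046,-0.9035,0.3095],0,1],[[0.046,-0.9035,0.3095],0,1]]'
python3 -m jog '[[[0,0,0.025],0,1],[[0,0,0.038],0,1],[[0,0,0.048],0,1],[[0,0,0.0535],0,1],[[0,0,0.0535],0,1],[[0.0013,0.0029,0.0535],0,1],[[0.0025,0.0057,0.0535],0,1],[[0.0025,0.0057,0.0535],0,1],[[0.0025,0.0057,0.0535],0,1]]'
python3 -m jog '[[[0,0,-0.007],0,1],[[0,0,-0.014],0,1],[[0,0,-0.017],0,1],[[0,0,-0.017],0,1],[[0,0,-0.017],0,1]]'
python3 - <<'E'
from h import *
F=[]
for k in range(5): cams.read_camera("side");F.append(observe()["contact_force"][2])
s=observe();print(s["time"],s["tool_pos"],np.round(F,2))
E
```

```text
time: 14.72
tool_pos: [0.4674, 0.1544, 0.2617]
tool_rot: [-3.142, -0.002, -0.001]
contact_force: [0.3, 0.4, 0.9]
opening: 0.0005
grip_force: 0.0
time: 15.85
tool_pos: [0.4679, 0.1527, 0.2404]
tool_rot: [3.142, -0.001, 0.001]
contact_force: [-3.2, -1.3, 12.1]
opening: 0.0004
grip_force: 6.2
time: 16.48
tool_pos: [0.468, 0.1527, 0.246]
tool_rot: [3.142, -0.0, 0.0]
contact_force: [0.8, -0.4, 2.2]
opening: 0.0005
grip_force: 1.2
16.725 [0.46794973 0.15270879 0.2460831 ] [2.72 2.04 2.98 2.37 3.01]
```

```bash
python3 -m jog '[[[0,0,-0.004],0,1],[[0,0,-0.006],0,1],[[0,0,-0.006],0,1]]'
python3 -m jog '[[[0,0,-0.006],0,1],[[0,0,-0.012],0,1],[[0,0,-0.03],0,1],[[0,0,-0.35],0,1],[[0,0,-0.35],0,1],[[0,0,-0.35],0,1]]'
python3 -m jog '[[[-0.05,0.9,0],0,1],[[-0.05,0.9,0],0,1],[[-0.05,0.9,0],0,1],[[-0.05,0.9,0],0,1],[[-0.05,0.9,0],0,1],[[-0.05,0.9,0],0,1],[[-0.05,0.9,0],0,1],[[-0.05,0.9,0],0,1]]'
cat >> h.py <<'E'
def cen(im,box):
    x0,y0,x1,y1=box;h=im[y0:y1,x0:x1].astype(int)
    w=np.clip(h[...,0]-np.maximum(h[...,1],h[...,2])-50,0,None)*1.
    n,l,st,_=cv2.connectedComponentsWithStats((w>0).astype(np.uint8));k=1+st[1:,4].argmax();w*=l==k
    ys,xs=np.nonzero(w>0);return np.array([xs.mean()+x0,ys.mean()+y0]),len(xs)
def tri(S,T,sb,tb):
    (a,n1),(b,n2)=cen(S,sb),cen(T,tb);o1,d1=ray("side",a);o2,d2=ray("top",b)
    t=np.linalg.lstsq(np.c_[d1,-d2],o2-o1,rcond=None)[0];p,q=o1+d1*t[0],o2+d2*t[1]
    print(a.round(1),b.round(1),n1,n2,((p+q)/2).round(4),"gap",np.linalg.norm(p-q).round(4))
E
python3 - <<'E'
from h import *
S,T=cams.read_camera("side"),cams.read_camera("top")
cv2.imwrite("pics/side5.png",S[:,:,::-1])
tri(S,T,(245,212,285,242),(190,195,225,232))
for k in range(3):
  for c in("side","top"):
    cams.read_camera(c);print(c,[np.round(d["position"],4).tolist() for t in("plunger_top","next_hole") for d in models.pinpoint(t,c)[:1]])
cv2.imwrite("pics/c5.png",cv2.resize(S[190:280,165:285,::-1],(800,600),interpolation=2))
print(observe()["time"],observe()["tool_pos"])
E
```

```text
time: 17.1
tool_pos: [0.4678, 0.1527, 0.2484]
tool_rot: [3.141, 0.0, 0.0]
contact_force: [-0.1, -0.2, 1.0]
opening: 0.0004
grip_force: 0.4
time: 17.85
tool_pos: [0.4685, 0.1529, 0.3936]
tool_rot: [-3.14, -0.01, 0.0]
contact_force: [-0.4, 0.0, -0.7]
opening: 0.0006
grip_force: 0.0
time: 18.85
tool_pos: [0.4476, -0.2068, 0.3878]
tool_rot: [-3.14, 0.001, -0.0]
contact_force: [-0.4, 0.1, 0.7]
opening: 0.0003
grip_force: 0.0
[264.5 223.2] [211.6 213.2] 102 130 [0.4676 0.1527 0.071 ] gap 0.0014
side [[0.4683, 0.1548, 0.0693], [0.4668, 0.1532, 0.0246]]
top [[0.4673, 0.1531, 0.0712], [0.4711, 0.1529, 0.0247]]
side [[0.4661, 0.1558, 0.0701], [0.4654, 0.1512, 0.025]]
top [[0.4677, 0.1506, 0.0702], [0.4687, 0.1547, 0.0252]]
side [[0.4692, 0.1554, 0.0699], [0.4672, 0.1538, 0.0277]]
top [[0.471, 0.1492, 0.0694], [0.471, 0.1528, 0.0251]]
19.85 [ 0.44789689 -0.20735967  0.38850186]
```

View pics/c5.png

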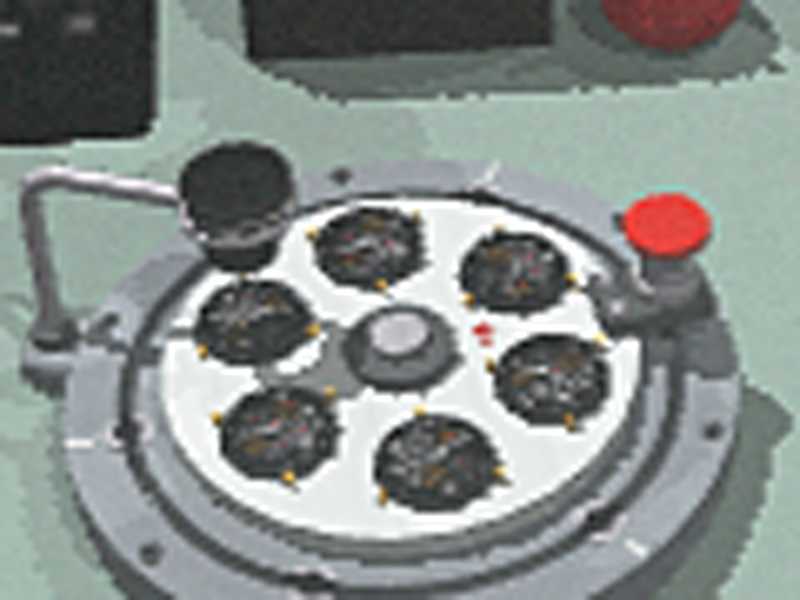

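The cap at (668,222) now stands fully up: it triangulates to 71 mm, the same as at the start, above the next hole. A movement sits under the loupe at (237,195), and all the movements are seated.

```bash
python3 -c "
from cell import robot
print(robot.hand_in())"
```

```text
the job is handed in; nothing more can be done
None
```

The carousel is indexed one station counter-clockwise with the plunger fully up in the next hole and the arm clear; my first release came a few millimetres short of the hole, so I pressed again and dragged it the rest of the way before handing in at about 20 s.

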